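# Set and lock the sliding fence of a board jig

### The job

On the grey jig, slide the slotted aluminium fence up to its red mark so that its front lip pushes the blue circuit board squarely home against the end stop's steel anvil and stays snug against it; push gently, the board is fragile. Then tighten the black clamp knob firmly clockwise, let go, and leave the fence still snug on the board and the other things on the desk undisturbed.

Things in the scene. Friction and masses are not known exactly. Their poses are not given: they have to be found in the camera images.
- jig: Grey base plate lying fixed on the desk, 110 (x) x 260 (y) x 12 mm high, a white scale along its -x edge. Origin at the centre of its underside; its y axis is the sliding direction (fence, board and stop follow each other along +y), z up. The knob's bolt and two guide screws stand on it at y = -68 mm.
- stop: End stop: a dark bracket, 80 (x) x 14 (y) x 12 mm, fixed on the jig, carrying a bright steel anvil bar on two brass rods. Origin: middle of the bracket's face toward the fence, at the base plate's top, axes as the jig's. The anvil is pre-set by hand and stiff: its front face stands 8 to 18 mm before the origin (-y), not measured. Its black side strip has a red line 50 mm before that face.
- board: Blue circuit board, 70 x 50 mm, bare board 2 mm thick (parts on it up to 8 mm high), 50 g, lying loose and flat on the base plate between fence and stop, 3 to 16 mm short of the stop's anvil and up to 3 degrees askew. Origin: centre of its underside; its x axis is its 50 mm side, which lies along the jig's y.
- fence: Slotted aluminium fence: plate 80 (x) x 134 (y) mm, 5 mm thick, a 10 mm high lip along its whole front edge, slots over the bolts. Slides only along the jig's y (+y to the board), 60 mm in all. Origin: middle of its front face at the base plate's top, axes as the jig's. Loose, it drags with 4 to 8 N and stays where left. Once the board is home the force climbs tens of N per mm.
- fence_edge (a point): Middle of the fence's front face, at the base plate's top (12 mm above the desk).
- fence_fin (a point): Grip point of the orange fin that stands on the fence, 12 mm thick (jig x), 24 mm long (jig y), top 60 mm above the desk; this point is on its centre line, 46 mm above the desk and 20 mm behind the fence's front face. The fence's plate below it is 18 mm above the desk.
- knob_grip (a point): Grip point of the black clamp knob on its vertical axis, 51 mm above the desk: a T-bar 44 mm long, 12 mm thick, 30 mm tall (top 61 mm above the desk) on a round hub 26 mm across whose top is 33 mm above the desk.
- knob (a joint): Angle of the clamp knob in rad, grows clockwise seen from above; at 0 the bar lies along the jig's x axis. It starts loose at 0 to 0.3, is firmly tight from 1.25 on and stops at 1.6. Turning takes up to about 0.2 N m, rising as the clamp tightens; it stays where it is left.
- multimeter: Bystander: black and orange multimeter, 140 x 70 x 43 mm, origin under its centre.
- glue_jar: Bystander: white jar with a black lid, 38 mm across, 50 mm high, origin under its centre.
- tester: Bystander: yellow component tester, 62 x 88 x 42 mm, origin under its centre.
- screwdriver: Bystander: small screwdriver with a blue handle, 144 mm long, lying on the desk at the front, origin under its centre.
There are look-alikes about, which are no part of the job. There is more than one size of the board; the job needs the larger.

How it is judged (in metres and radians):
On the way, in this order (a step that is already met when the one before it is completed fails the run):
1. the fence holds the board square and home against the stop, at the red mark (contact force between fence and board above 0.5 N and contact force between board and stop above 0.5 N and angle between the x axis of board and the y axis of stop, either way round below 0.03 rad), for 0.2 s.
2. the clamp knob is tight (value of joint knob above 1.25 rad), for 0.2 s.
At the end, for the whole second after the job is handed in: The fence (then at the red mark, 50 mm from the anvil) still bears on the board with more than 0.5 N, the board bears on the stop with more than 0.5 N and is square to it within 0.03 rad, the knob stands beyond 1.25 rad, and all is at rest (all of step 1 and value of joint knob above 1.25 rad and linear speed of each of fence, board below 0.005 m/s); the robot touches nothing.
It fails at once if the fence pressed on the board with more than 20 N (contact force between fence and board above 20 N).
It fails at once if the fingers pressed on the board with more than 10 N (contact force between the fingers and board above 10 N).
It fails at once if the board was lifted or tipped (angle between board's own z axis and vertical above 0.15 rad).
It fails at once if a bystander was moved more than 20 mm (distance of any of multimeter, glue_jar, tester, screwdriver from where it was at the start of the episode above 0.02 m).
It also fails if it takes over 72 s, if anything falls off the work surface, if the arm or the gripper's body presses on something with over 40 N, if the wrist force passes 120 N, or if a joint passes its speed limit or range.

### The arm

A 6-joint arm with a two-finger parallel gripper is mounted at the origin on a cart in front of the work surface, level with it; the furniture and walls round the work are solid. World frame = base frame: x ahead of the robot, y to its left, z up, the work surface at z = 0. Lengths are in mm, angles in rad, forces in N, time in s.
With the tool pointing down it reaches from about 300 to 775 mm from the base axis. Payload 14.6 kg.
Tool frame: the origin (TCP) lies on the centre line of the jaws, within the pads' length; the fingertips stand 8 mm ahead of it and the grasp point (between the pads) lies 11 mm behind it; z points along the fingers, y is the direction in which the jaws open and shut (so a half turn about z gives the same grasp; the last joint's range is limited). The gripper opens to 94 mm and grips with 3 to 60 N. Pads are 16 mm wide; open, the fingers measure 119 mm over their backs; the gripper's body (75 mm by 177 mm) begins 78 mm behind the grasp point.
Start: joints at [1.065, 0.3, 1.521, -0, 1.321, -0.067], TCP at [233.666, 497.885, 213.446] pointing down, gripper open.
Joint ranges: [-3.03, 3.03], [-0.79, 2.21], [0.23, 2.52], [-1.04, 4.18], [0, 3.07], [-2.55, 2.55]. Speed limits (rad/s): [2.22, 2.22, 2.57, 3.14, 3.14, 3.14].

### API

Orientations are given as [roll, pitch, yaw] about the fixed x, y, z axes, in that order (R = Rz(yaw) Ry(pitch) Rx(roll)).
In Python, from cell import read_state, cams, manip gives the robot as it stands.
- The arm moves only by the shell command python3 -m handwheel 'ROWS' [OPENING] [FORCE]. ROWS is JSON, a list of rows, each a list of 4 numbers: the shift along the tool's x, y, z in m, then the turn about the tool's z in degrees. In form: [[dx, dy, dz, turn], ...]. A call has 1 to 5 rows; each row is the pose to reach, as a shift and turn from the pose measured when the call began, along the tool's axes at that moment; what a row does not reach only later rows make up. A row lasts 1/8 s, in which the tool goes at most 62.5 mm and 10.7 degrees, less where a joint would pass 70% of its speed; a pose out of reach is approached as far as the arm can. A call with a gripper value outside its range is refused whole. OPENING is the closure, from 0 (fully open) to 1 (shut), set as the call begins (- or left out, the last holds). The fingers move at their own pace and stop on an object; FORCE is the grip in N (left out, the last holds). Time passes only in rows, so rows that repeat a pose let the fingers close. It gives the time, the measured TCP pose, the force and the opening at its end, in the units of the state.
- read_state(): the state, without advancing time (a new reading comes with each control period).
- cams.camera(name): name is "side" or "top"; returns the picture (420x560x3 uint8, red, green, blue); there is no depth.
- cams.get_calibration(name): a dict with "vertical_fov" (degrees; the focal length in pixels is half the picture's height over the tangent of half this angle, whatever the lens; pixels are square), "cx", "cy" (the principal point, pixels), "dist_coeffs" ([k1, k2, p1, p2, k3] as OpenCV has them; the pictures are not rectified), "R" (3x3) and "t" (3): a world point X has camera coordinates R X + t. Camera axes: x right, y down, z forward; pixel columns grow to the right and rows downward; lengths in mm; the calibration is good to about 2 mm. A picture is of the moment at which its call begins. get_calibration takes no time and is no camera call.
- manip.sign_off(): hands the job in, once; it reports no verdict.
The state is a dict: "clock": time; "joints": joint angles; "qd": joint speeds; "effort": joint torques, N m; "eef_pos": TCP position; "eef_rot": TCP orientation; "wrist_force": force on the tool from outside, world axes, zero at the start; "moment": the same for the moment, N m; "finger_gap": finger opening in mm.
Only numpy, scipy, OpenCV 4.12 (cv2) and the standard library are available. Lean on these libraries where they do the work, as an engineer would, in place of code of your own. Each camera call takes 0.05 s, during which the arm holds its last target. There are 200 camera calls.

## Working session

There is one attempt and no reset: what is moved stays moved. The work goes in short steps, Python scripts to look and compute and a shell command to move; the robot and the scene stay as the last step left them, time stands still between calls to the robot, and variables do not carry over. Pictures are saved under pics/ and viewed, about 8 in all and at most 12, crops included, and the job is handed in when it is done.

```bash
mkdir -p pics; ls
python3 - <<'E'
from cell import read_state,cams,manip
import cv2
print(read_state())
for n in("top","side"):
    im=cams.camera(n); cv2.imwrite(f"pics/{n}0.png",im[:,:,::-1])
    c=cams.get_calibration(n); print(n,c)
E
```

```text
pics
{'clock': 0.0, 'joints': array([ 1.06539108e+00,  3.00481667e-01,  1.52163137e+00, -2.77840102e-05,
        1.32069301e+00, -6.66124732e-02]), 'qd': array([ 2.18898206e-03, -3.38607002e-05,  9.48830395e-04, -2.98635988e-04,
        1.96875344e-04, -2.74440553e-04]), 'effort': array([-1.67504575e-03, -5.31813347e+01, -3.52729475e+01,  7.07414676e-02,
        2.44690699e-02, -7.86356213e-05]), 'eef_pos': array([233.54842431, 497.64894733, 212.85925569]), 'eef_rot': array([-3.14038016e+00, -5.39159707e-05,  2.70280674e+00]), 'wrist_force': array([ 0.94734151,  0.01676896, -0.61045501]), 'moment': array([-0.01655368, -0.00079844, -0.00809954]), 'finger_gap': 93.99963138692668}
top {'vertical_fov': 52.96874436916672, 'cx': 276.34648874349125, 'cy': 204.84190197606046, 'dist_coeffs': array([-0.06080344,  0.        ,  0.        ,  0.        ,  0.        ]), 'R': array([[ 0.01346031, -0.99990297,  0.00358864],
       [-0.99715697, -0.01368928, -0.07409847],
       [ 0.07414041, -0.00258105, -0.99724447]]), 't': array([-129.648694  ,  543.96308605,  879.0733139 ])}
side {'vertical_fov': 54.19193295247526, 'cx': 280.0281445686828, 'cy': 211.94688484416628, 'dist_coeffs': array([-0.08545731,  0.        ,  0.        ,  0.        ,  0.        ]), 'R': array([[ 0.88125537, -0.47208513, -0.02290408],
       [-0.29756351, -0.51651592, -0.80291174],
       [ 0.36721237,  0.7143857 , -0.59565774]]), 't': array([-543.91757236,  152.04101789,  794.90483764])}
```

View pics/top0.png

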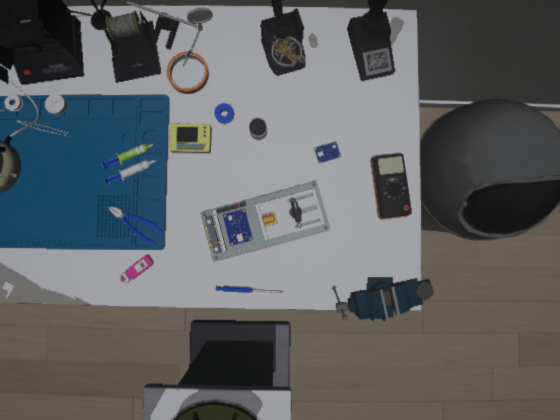

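View pics/side0.png

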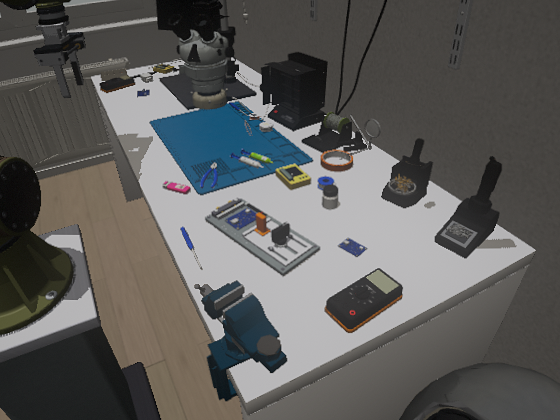

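The top view shows the jig at about (265,220), stop at its left end (212,235), board (237,226), orange fin (268,218), knob (296,210). The small look-alike board lies at (327,152). The side view agrees. Next I zoom in on the jig.

```bash
cat > h.py <<'E'
import numpy as np,cv2
from cell import read_state,cams,manip
def cal(n):
    c=cams.get_calibration(n); f=210/np.tan(np.radians(c["vertical_fov"]/2))
    return np.array([[f,0,c["cx"]],[0,f,c["cy"]],[0,0,1]]),c["dist_coeffs"],c["R"],c["t"]
def ray(n,px):
    K,d,R,t=cal(n); u=cv2.undistortPoints(np.array(px,float).reshape(-1,1,2),K,d)[:,0]
    return -R.T@t, np.c_[u,np.ones(len(u))]@R
def onz(n,px,z):
    o,r=ray(n,px); return o+r*((z-o[2])/r[:,2])[:,None]
def proj(n,X):
    K,d,R,t=cal(n); return cv2.projectPoints(np.array(X,float).reshape(-1,1,3),cv2.Rodrigues(R)[0],t,K,d)[0][:,0]
def tri(px_top,px_side):
    (a,u),(b,v)=ray("top",[px_top]),ray("side",[px_side]); u=u[0];v=v[0]
    s=np.linalg.lstsq(np.c_[u,-v],b-a,rcond=None)[0]; p,q=a+u*s[0],b+v*s[1]
    return (p+q)/2,np.linalg.norm(p-q)
def crop(n,x0,y0,w,h,k,name,im=None):
    im=cams.camera(n) if im is None else im
    cv2.imwrite(name,cv2.resize(im[y0:y0+h,x0:x0+w,::-1],None,fx=k,fy=k,interpolation=cv2.INTER_CUBIC))
E
python3 - <<'E'
from h import *
a=cv2.imread("pics/top0.png")[:,:,::-1];b=cv2.imread("pics/side0.png")[:,:,::-1]
crop("top",195,175,140,90,5.7,"pics/tc.png",a); crop("side",200,190,125,85,6,"pics/sc.png",b)
E
```

```text
(no output)
```

View pics/tc.png

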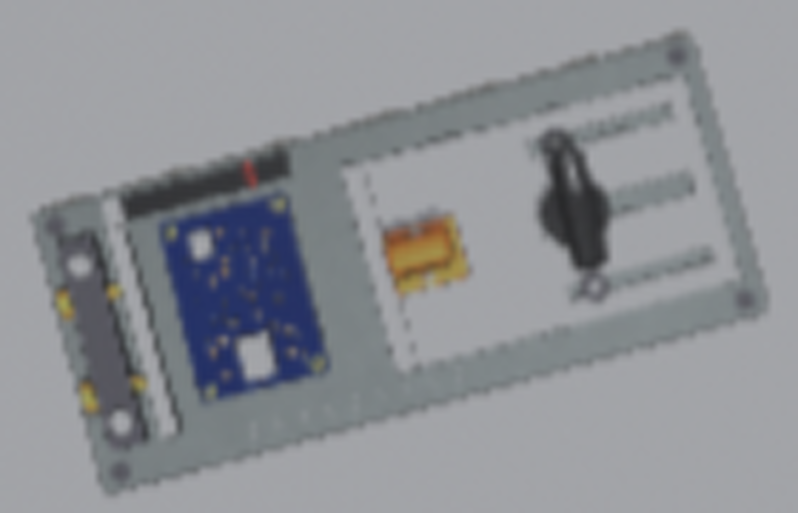

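View pics/sc.png

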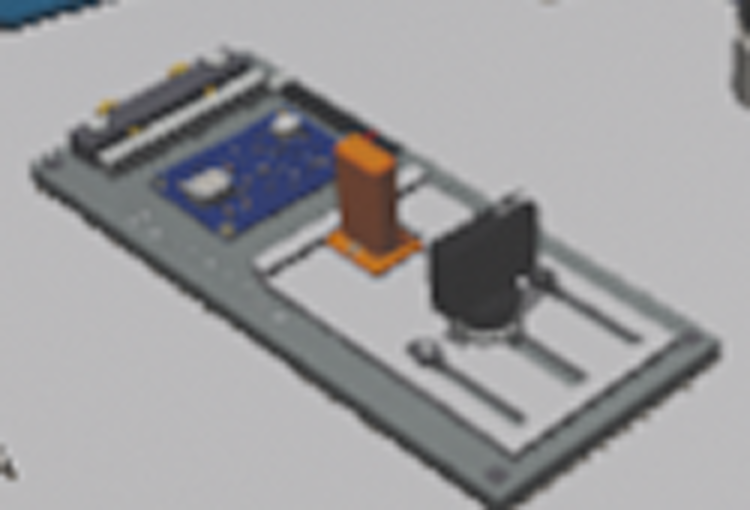

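```bash
cat > m.py <<'E'
from h import *
T=lambda p:(np.array(p,float)+.5)/5.7-.5+[195,175]
S=lambda p:(np.array(p,float)+.5)/6-.5+[200,190]
c=onz("top",T([[33,210],[692,33],[767,308],[108,492]]),12)   # +y+x, -y+x, -y-x, +y-x
print(c.round(1)); o=c.mean(0); 
ey=(c[0]+c[3]-c[1]-c[2])[:2]; L=np.linalg.norm(ey)/2; ey/=2*L; ex=np.array([ey[1],-ey[0]])
print("len",L,"yaw",np.arctan2(-ex[1]*-1,ex[0]), "o",o)
J=lambda X:np.c_[(X[:,:2]-o[:2])@ex,(X[:,:2]-o[:2])@ey]
print("front lip z22",J(onz("top",T([[345,168],[398,368]]),22)))
print("anvil z22",J(onz("top",T([[124,200],[182,432]]),22)))
print("red z18",J(onz("top",T([[252,173]]),18)))
print("board z14",J(onz("top",T([[163,228],[290,192],[328,370],[203,402]]),14)))
print("fin z60",J(onz("top",T([[385,232],[448,220],[455,268],[392,285]]),60)))
print("knob ends z61",J(onz("top",T([[560,132],[592,265]]),61)))
print("tri fin top ctr",tri(T([[420,252]])[0],S([[364,156]])[0]))
print("side corners",J(onz("side",S([[717,345],[497,500],[35,168]]),12)))
E
python3 m.py
```

```text
[[ 529.8   41.2   12. ]
 [ 600.6 -207.4   12. ]
 [ 496.6 -236.4   12. ]
 [ 424.3   10.3   12. ]]
len 257.79731933553256 yaw 0.2811961055048941 o [512.84688287 -98.06263267  12.        ]
front lip z22 [[ 38.28077569  10.88441349]
 [-38.87761063  11.35579389]]
anvil z22 [[ 48.54072637  93.69765611]
 [-40.58513347  94.93175542]]
red z18 [[46.03789641 45.16137117]]
board z14 [[ 35.21360868  83.13604965]
 [ 35.69021078  33.44795411]
 [-32.6682785   37.07249154]
 [-31.85551544  85.39809104]]
fin z60 [[  9.10815292   2.13287868]
 [  7.29992896 -20.70480615]
 [ -9.90398957 -18.58504179]
 [ -9.812012     4.68797192]]
knob ends z61 [[ 27.07095505 -67.69037943]
 [-21.82937901 -65.97252536]]
tri fin top ctr (array([ 514.12244497, -106.04564958,   57.40362791]), np.float64(0.030321906523648374))
side corners [[  49.93830046 -131.55741505]
 [ -56.71242266 -130.626859  ]
 [ -55.97466574  124.31665826]]
```

```bash
cat > d.py <<'E'
# usage: d.py x y z yaw -> shift in tool axes (mm), turn deg
import sys; from h import *
from scipy.spatial.transform import Rotation as Ro
x,y,z,w=map(float,sys.argv[1:5]); s=read_state()
R=Ro.from_euler("xyz",s["eef_rot"]).as_matrix()
d=R.T@(np.array([x,y,z])-s["eef_pos"]); t=np.degrees(s["eef_rot"][2]-w)
print("shift",d.round(1),"turn",round((t+180)%360-180,2),"clock",round(s["clock"],2),"F",s["wrist_force"].round(2),"j6",s["joints"][5].round(2))
E
python3 -m handwheel '[[-0.042,-0.035,0,5],[-0.085,-0.07,0,10],[-0.127,-0.106,0,15],[-0.169,-0.141,0,20],[-0.211,-0.176,0,25]]' 0; python3 d.py 515 -106.5 120 1.852
```

```text
clock: 0.72
eef_pos: [350.1, 247.1, 213.0]
eef_rot: [-3.141, 0.0, 2.264]
wrist_force: [0.7, -0.5, 0.2]
finger_gap: 93.9
shift [-377.3  -98.9   93.3] turn 23.6 clock 0.72 F [ 0.72 -0.5   0.18] j6 -0.16
```

```bash
python3 -m handwheel '[[-0.055,-0.014,0.012,5],[-0.110,-0.028,0.025,10],[-0.165,-0.042,0.038,15],[-0.220,-0.056,0.05,20],[-0.275,-0.07,0.06,23.6]]';python3 d.py 515 -106.5 120 1.852
```

```text
clock: 1.35
eef_pos: [472.3, -11.2, 152.7]
eef_rot: [-3.141, 0.001, 1.849]
wrist_force: [1.3, 0.9, 1.0]
finger_gap: 93.7
shift [-103.4   14.9   32.7] turn -0.16 clock 1.35 F [1.28 0.93 0.98] j6 -0.38
```

```bash
python3 -m handwheel '[[-0.045,0,0.015,0],[-0.09,0,0.03,0],[-0.106,0,0.033,0],[-0.106,0,0.033,0]]';python3 d.py 515 -106.5 120 1.852
```

```text
clock: 1.85
eef_pos: [501.3, -113.2, 119.6]
eef_rot: [-3.14, 0.0, 1.848]
wrist_force: [0.0, 0.3, 0.7]
finger_gap: 94.0
shift [ 2.7 15.  -0.4] turn -0.22 clock 1.85 F [0.02 0.26 0.72] j6 -0.57
```

```bash
python3 -m handwheel '[[0.003,0.015,0,-0.2],[0.003,0.015,0,-0.2],[0.003,0.015,0.03,-0.2],[0.003,0.015,0.055,-0.2],[0.003,0.015,0.055,-0.2]]' 0.45 5;python3 d.py 515 -106.5 35 1.852
python3 - <<'E'
from h import *
a=cams.camera("top");b=cams.camera("side")
import numpy as np
p=np.vstack([np.hstack([cv2.resize(x,(400,300),interpolation=cv2.INTER_CUBIC) for x in (a[170:260,210:330],b[150:270,200:360])])])
cv2.imwrite("pics/g1.png",p[:,:,::-1])
E
```

```text
clock: 2.48
eef_pos: [514.1, -105.3, 63.6]
eef_rot: [-3.138, -0.001, 1.853]
wrist_force: [-0.4, -0.9, 1.2]
finger_gap: 52.0
shift [-1.5  0.7 28.6] turn 0.05 clock 2.48 F [-0.36 -0.86  1.23] j6 -0.55
```

View pics/g1.png

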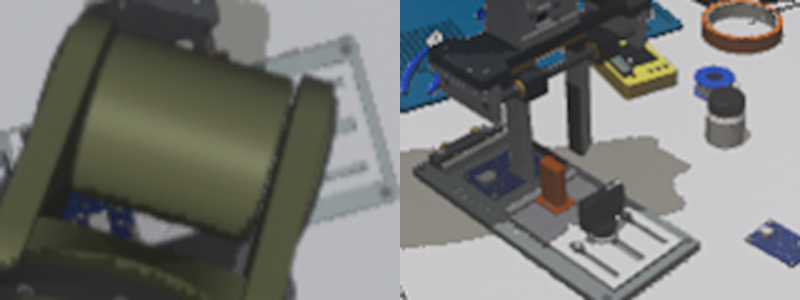

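The hand straddles the fin: fingers at (522,180) and (578,150), with the fin at (553,165) between them. I lower it now.

```bash
python3 -m handwheel '[[-0.0015,0.0007,0.012,0],[-0.0015,0.0007,0.024,0],[-0.0015,0.0007,0.0286,0],[-0.0015,0.0007,0.0286,0]]'; python3 -m handwheel '[[0,0,0,0],[0,0,0,0],[0,0,0,0],[0,0,0,0],[0,0,0,0]]' 1 5;python3 d.py 515 -106.5 35 1.852
```

```text
clock: 3.08
eef_pos: [516.1, -107.1, 36.5]
eef_rot: [-3.14, 0.0, 1.852]
wrist_force: [-0.7, -0.6, -0.7]
finger_gap: 51.6
clock: 3.7
eef_pos: [515.2, -107.4, 36.5]
eef_rot: [-3.138, -0.0, 1.853]
wrist_force: [-9.8, -3.8, 6.5]
finger_gap: 12.5
shift [0.9 0.1 1.5] turn 0.03 clock 3.7 F [-9.79 -3.78  6.53] j6 -0.55
```

```bash
python3 -m handwheel '[[0,-0.001,0,0],[0,-0.001,0,0],[0,-0.001,0,0]]' 1 25;python3 d.py 515 -106.5 35 1.852
```

```text
clock: 4.08
eef_pos: [514.8, -107.5, 36.6]
eef_rot: [-3.139, 0.0, 1.853]
wrist_force: [5.0, 1.1, -3.5]
finger_gap: 12.0
shift [0.9 0.5 1.6] turn 0.03 clock 4.08 F [ 5.02  1.1  -3.53] j6 -0.56
```

```bash
python3 -m handwheel '[[0.003,0,0,0],[0.007,0,0,0],[0.011,0,0,0],[0.014,0,0,0],[0.016,0,0,0]]';python3 -m handwheel '[[0.002,0,0,0],[0.004,0,0,0],[0.006,0,0,0],[0.008,0,0,0],[0.009,0,0,0]]';python3 d.py 505.7 -74.3 36.5 1.852
```

```text
clock: 4.7
eef_pos: [510.5, -92.7, 36.6]
eef_rot: [-3.139, 0.001, 1.853]
wrist_force: [2.4, -6.2, -4.1]
finger_gap: 11.8
clock: 5.32
eef_pos: [508.2, -84.6, 36.7]
eef_rot: [-3.14, 0.002, 1.853]
wrist_force: [1.8, -6.3, -2.7]
finger_gap: 11.9
shift [10.6  0.5  0.1] turn 0.03 clock 5.33 F [ 1.76 -6.31 -2.74] j6 -0.51
```

```bash
python3 -m handwheel '[[0.001,0,0,0],[0.002,0,0,0],[0.003,0,0,0],[0.004,0,0,0],[0.005,0,0,0]]';python3 -m handwheel '[[0.0005,0,0,0],[0.001,0,0,0],[0.0015,0,0,0],[0.002,0,0,0]]';python3 d.py 505.7 -74.3 36.5 1.852;  python3 - <<'E'
from h import *
a=cams.camera("top");b=cams.camera("side")
p=np.hstack([cv2.resize(x,(400,300),interpolation=cv2.INTER_CUBIC) for x in (a[180:255,200:300],b[180:255,200:300])])
cv2.imwrite("pics/g2.png",p[:,:,::-1])
E
```

```text
clock: 5.95
eef_pos: [507.0, -80.5, 36.6]
eef_rot: [-3.14, 0.004, 1.852]
wrist_force: [1.9, -5.6, -3.6]
finger_gap: 12.0
clock: 6.45
eef_pos: [506.6, -79.1, 36.6]
eef_rot: [-3.14, 0.004, 1.852]
wrist_force: [2.3, -5.8, -4.5]
finger_gap: 11.6
shift [4.9 0.5 0.1] turn 0.02 clock 6.45 F [ 2.31 -5.85 -4.47] j6 -0.5
```

View pics/g2.png

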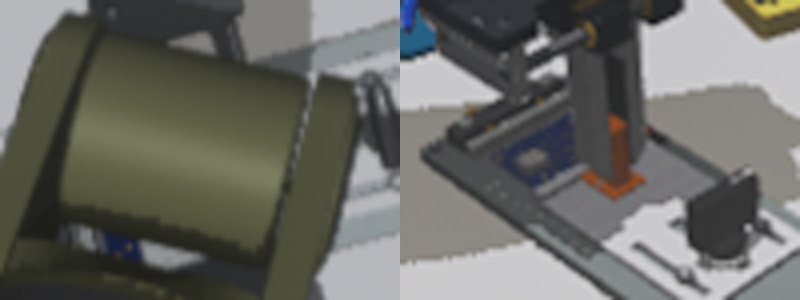

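The side view shows the fin firmly gripped at (620,150), and the fence lip at about (560,180) near the board, with a little travel left. I continue in sub-millimetre steps and watch the force.

```bash
cat > f.py <<'E'
from h import *
s=read_state(); ey=np.array([-.277,.961]); print("Fy_jig %.1f  TCPy_jig %.2f"%(s["wrist_force"][:2]@ey,(s["eef_pos"][:2]-[514.8,-107.5])@ey))
E
python3 -m handwheel '[[0.0005,0,0,0],[0.001,0,0,0],[0.0015,0,0,0]]' >/dev/null;python3 f.py;python3 -m handwheel '[[0.0005,0,0,0],[0.001,0,0,0]]'>/dev/null;python3 f.py;python3 -m handwheel '[[0.0005,0,0,0],[0.0008,0,0,0]]'>/dev/null;python3 f.py
```

```text
Fy_jig -5.6  TCPy_jig 30.55
Fy_jig -6.5  TCPy_jig 30.99
Fy_jig -6.6  TCPy_jig 31.24
```

```bash
python3 -m handwheel '[[0.0005,0,0,0],[0.0009,0,0,0]]' >/dev/null;python3 f.py;python3 -m handwheel '[[0.0005,0,0,0],[0.0009,0,0,0]]'>/dev/null;python3 f.py;python3 -m handwheel '[[0.0005,0,0,0],[0.0009,0,0,0]]'>/dev/null;python3 f.py
```

```text
Fy_jig -6.0  TCPy_jig 31.59
Fy_jig -6.5  TCPy_jig 31.93
Fy_jig -7.0  TCPy_jig 32.27
```

```bash
python3 -m handwheel '[[0.0005,0,0,0],[0.0009,0,0,0]]' >/dev/null;python3 f.py;python3 -m handwheel '[[0.0005,0,0,0],[0.0009,0,0,0]]'>/dev/null;python3 f.py
```

```text
Fy_jig -6.6  TCPy_jig 32.61
Fy_jig -6.8  TCPy_jig 32.97
```

```bash
python3 -m handwheel '[[0.0005,0,0,0],[0.0009,0,0,0]]' >/dev/null;python3 f.py
```

```text
Fy_jig -6.9  TCPy_jig 33.30
```

```bash
python3 -m handwheel '[[0.0005,0,0,0],[0.0009,0,0,0]]' >/dev/null;python3 f.py
```

```text
Fy_jig -6.5  TCPy_jig 33.68
```

```bash
python3 -m handwheel '[[0.0005,0,0,0],[0.0009,0,0,0]]' >/dev/null;python3 f.py
```

```text
Fy_jig -8.8  TCPy_jig 33.86
```

```bash
python3 -m handwheel '[[0.0005,0,0,0],[0.0009,0,0,0]]' >/dev/null;python3 f.py
```

```text
Fy_jig -10.9  TCPy_jig 33.89
```

```bash
python3 -m handwheel '[[0.0005,0,0,0],[0.0009,0,0,0]]' >/dev/null;python3 f.py
```

```text
Fy_jig -12.4  TCPy_jig 33.90
```

Contact started at 33.7 mm of travel and the force rose to 12.4 N, so roughly 6 N is on the board. I hold, then release slowly.

```bash
python3 -m handwheel '[[0.0009,0,0,0],[0.0009,0,0,0],[0.0009,0,0,0]]'>/dev/null;python3 f.py; python3 -m handwheel '[[0.0006,0,0,0],[0.0006,0,0,0],[0.0006,0,0,0],[0.0006,0,0,0]]' 0.6;python3 f.py
```

```text
Fy_jig -8.4  TCPy_jig 33.91
clock: 10.8
eef_pos: [505.2, -74.3, 36.6]
eef_rot: [3.14, 0.019, 1.852]
wrist_force: [0.1, -0.4, -0.1]
finger_gap: 37.6
Fy_jig -0.5  TCPy_jig 34.60
```

```bash
python3 -m handwheel '[[0,0,-0.03,0],[0,0,-0.06,0],[0,0,-0.09,0],[-0.03,0,-0.10,-8],[-0.06,0,-0.10,-16]]' 0.3;python3 d.py 531 -163.6 120 3.388
```

```text
clock: 11.42
eef_pos: [521.8, -130.8, 139.0]
eef_rot: [-3.139, 0.02, 2.136]
wrist_force: [0.1, 0.7, -0.5]
finger_gap: 65.6
shift [-32.3  -9.7  19.7] turn -71.72 clock 11.43 F [ 0.12  0.65 -0.45] j6 -0.86
```

```bash
python3 -m handwheel '[[-0.016,-0.005,0.005,-10],[-0.032,-0.0097,0.01,-20],[-0.032,-0.0097,0.01,-30],[-0.032,-0.0097,0.01,-40],[-0.032,-0.0097,0.01,-50]]' 0.4;python3 -m handwheel '[[0,0,0,-10],[0,0,0,-20],[0,0,0,-22],[0,0,0,-22]]';python3 d.py 531 -163.6 44 3.388;python3 - <<'E'
from h import *
a=cams.camera("top");b=cams.camera("side")
p=np.hstack([cv2.resize(x,(400,320),interpolation=cv2.INTER_CUBIC) for x in (a[175:271,200:320],b[170:266,200:320])])
cv2.imwrite("pics/g3.png",p[:,:,::-1])
E
```

```text
clock: 12.05
eef_pos: [530.7, -163.1, 129.5]
eef_rot: [-3.124, 0.01, 3.015]
wrist_force: [-0.3, 1.0, -0.2]
finger_gap: 56.4
clock: 12.55
eef_pos: [530.7, -163.1, 129.5]
eef_rot: [-3.122, 0.003, -2.887]
wrist_force: [0.3, -0.6, 0.5]
finger_gap: 56.4
shift [ 0.1  1.1 85.5] turn 0.44 clock 12.55 F [ 0.28 -0.55  0.48] j6 -2.18
```

View pics/g3.png

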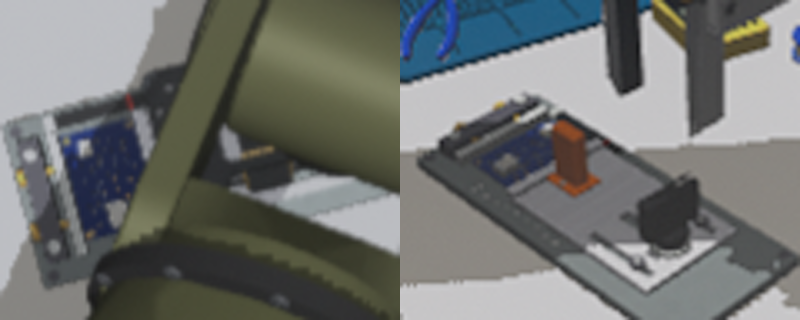

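The top view shows the lip at the red mark (130,105) and the board flush between the lip and the anvil (65,190). In the side view the knob is at (668,210), under the open fingers. I descend onto it.

```bash
python3 -m handwheel '[[0,0.001,0.025,0.4],[0,0.001,0.05,0.4],[0,0.001,0.07,0.4],[0,0.001,0.0835,0.4],[0,0.001,0.0855,0.4]]';python3 -m handwheel '[[0,0,0,0],[0,0,0,0],[0,0,0,0],[0,0,0,0],[0,0,0,0]]' 1 5;python3 d.py 531 -163.6 44 3.388
```

```text
clock: 13.28
eef_pos: [530.9, -163.6, 43.5]
eef_rot: [-3.122, 0.003, -2.895]
wrist_force: [0.1, 1.6, 0.3]
finger_gap: 56.6
clock: 13.9
eef_pos: [530.9, -163.5, 43.6]
eef_rot: [-3.123, 0.003, -2.895]
wrist_force: [0.8, 1.5, 2.2]
finger_gap: 12.4
shift [-0.1 -0.2 -0.4] turn 0.02 clock 13.9 F [0.78 1.5  2.22] j6 -2.17
```

```bash
python3 -m handwheel '[[0,0,0,0],[0,0,0,0],[0,0,0,5],[0,0,0,10],[0,0,0,15]]' 1 30;python3 -m handwheel '[[0,0,0,6],[0,0,0,12],[0,0,0,18],[0,0,0,24],[0,0,0,30]]';python3 d.py 531 -163.6 44 1.9; python3 f.py;python3 -c "
from h import *;print(read_state()['moment'])"
```

```text
clock: 14.52
eef_pos: [530.9, -163.3, 43.6]
eef_rot: [-3.124, 0.007, 3.124]
wrist_force: [-0.8, 2.7, 1.3]
finger_gap: 11.8
clock: 15.15
eef_pos: [530.9, -163.2, 43.6]
eef_rot: [-3.13, 0.015, 2.597]
wrist_force: [0.4, 2.3, 1.2]
finger_gap: 11.8
shift [-0.3 -0.3 -0.4] turn 39.93 clock 15.15 F [0.43 2.31 1.24] j6 -1.37
Fy_jig 2.1  TCPy_jig -58.03
[0.56513816 0.16819888 0.23400559]
```

```bash
python3 -m handwheel '[[0,0,0,6],[0,0,0,12],[0,0,0,18],[0,0,0,24],[0,0,0,30]]';python3 -m handwheel '[[0,0,0,4],[0,0,0,8],[0,0,0,8],[0,0,0,8]]';python3 d.py 531 -163.6 44 1.94
```

```text
clock: 15.78
eef_pos: [530.9, -163.2, 43.6]
eef_rot: [-3.139, 0.019, 2.07]
wrist_force: [0.8, 1.6, 0.9]
finger_gap: 11.3
clock: 16.27
eef_pos: [531.0, -163.2, 43.6]
eef_rot: [3.141, 0.019, 1.932]
wrist_force: [1.2, 0.4, 0.7]
finger_gap: 12.0
shift [-0.4 -0.1 -0.4] turn -0.47 clock 16.27 F [1.19 0.35 0.7 ] j6 -0.71
```

```bash
python3 -m handwheel '[[0,0,0,0],[0,0,0,0],[0,0,0,0]]' 0.55;python3 -m handwheel '[[0,0,-0.025,0],[0,0,-0.05,0],[0,0,-0.08,0],[0,0,-0.11,0],[0,0,-0.16,0]]';python3 d.py 350 -330 230 1.94
```

```text
clock: 16.65
eef_pos: [531.0, -163.2, 43.6]
eef_rot: [3.141, 0.019, 1.932]
wrist_force: [0.8, 0.8, -0.4]
finger_gap: 38.3
clock: 17.27
eef_pos: [529.2, -160.3, 203.6]
eef_rot: [-3.14, 0.017, 1.932]
wrist_force: [-0.2, 0.3, 0.5]
finger_gap: 42.4
shift [ -95.9 -227.6  -24.4] turn -0.45 clock 17.27 F [-0.15  0.3   0.49] j6 -0.71
```

```bash
python3 -m handwheel '[[-0.019,-0.046,-0.005,0],[-0.038,-0.092,-0.01,0],[-0.057,-0.138,-0.015,0],[-0.076,-0.184,-0.02,0],[-0.096,-0.228,-0.025,0]]';python3 - <<'E'
from h import *
print(read_state()["wrist_force"])
a=cams.camera("top");b=cams.camera("side")
cv2.imwrite("pics/t4.png",a[:,:,::-1])
p=np.vstack([cv2.resize(a[175:265,195:335],(798,513),interpolation=cv2.INTER_CUBIC)])
cv2.imwrite("pics/g4.png",p[:,:,::-1])
o=cv2.imread("pics/top0.png")[:,:,::-1].astype(int)
d=(np.abs(a.astype(int)-o).sum(2)>60).astype(np.uint8)
n,_,st,_=cv2.connectedComponentsWithStats(d)
print([tuple(s) for s in st[1:] if s[4]>15])
E
```

```text
clock: 17.9
eef_pos: [348.3, -331.1, 230.9]
eef_rot: [-3.14, 0.018, 1.932]
wrist_force: [0.9, -1.0, 0.3]
finger_gap: 42.0
[ 0.86310226 -0.99903664  0.33223839]
[(np.int32(290), np.int32(190), np.int32(33), np.int32(30), np.int32(376)), (np.int32(273), np.int32(201), np.int32(13), np.int32(5), np.int32(30)), (np.int32(237), np.int32(205), np.int32(55), np.int32(40), np.int32(918)), (np.int32(213), np.int32(209), np.int32(174), np.int32(101), np.int32(7930)), (np.int32(218), np.int32(215), np.int32(26), np.int32(32), np.int32(289)), (np.int32(294), np.int32(216), np.int32(8), np.int32(8), np.int32(49)), (np.int32(305), np.int32(221), np.int32(18), np.int32(5), np.int32(39)), (np.int32(0), np.int32(262), np.int32(92), np.int32(44), np.int32(1690)), (np.int32(130), np.int32(265), np.int32(78), np.int32(43), np.int32(2008)), (np.int32(356), np.int32(267), np.int32(193), np.int32(153), np.int32(9092)), (np.int32(425), np.int32(368), np.int32(72), np.int32(52), np.int32(1644)), (np.int32(104), np.int32(388), np.int32(94), np.int32(32), np.int32(1700)), (np.int32(227), np.int32(390), np.int32(36), np.int32(29), np.int32(583)), (np.int32(409), np.int32(408), np.int32(22), np.int32(12), np.int32(134)), (np.int32(238), np.int32(410), np.int32(15), np.int32(10), np.int32(76))]
```

View pics/g4.png

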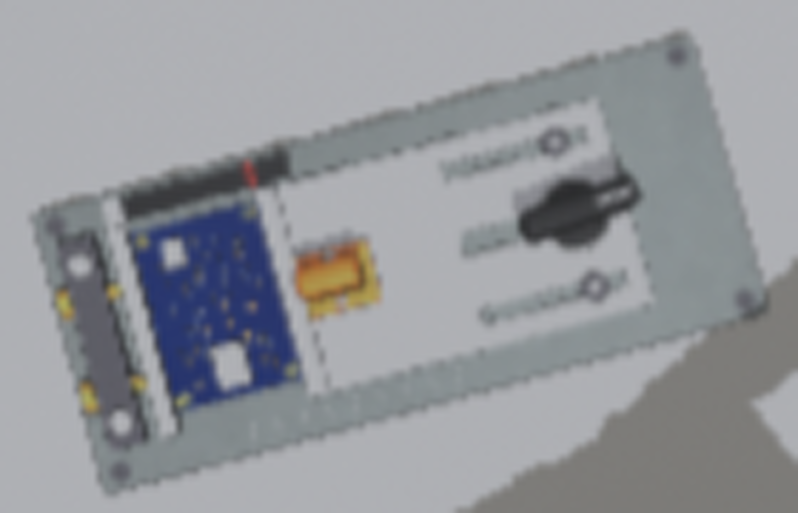

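```bash
cat >> m.py <<'E'
print("--- after")
k=J(onz("top",T([[528,230],[630,187]]),61)); v=k[1]-k[0]; print("knob cw angle",np.arctan2(-v[1],v[0]))
b=J(onz("top",T([[130,238],[255,203],[298,383],[178,408]]),14)); print(b,"skew front,rear",(b[0]-b[3])[1]/(b[0]-b[3])[0],(b[1]-b[2])[1]/(b[1]-b[2])[0])
print("lip",J(onz("top",T([[257,200],[307,388]]),22)))
E
python3 m.py | sed -n '/after/,$p'
```

```text
--- after
knob cw angle 1.439539520116924
[[ 34.85513439  96.10669952]
 [ 35.16503454  47.2500796 ]
 [-34.39155273  49.19003844]
 [-31.55110399  95.02436724]] skew front,rear 0.01629865363851036 -0.027890368416825993
lip [[ 35.39878776  45.71800201]
 [-37.09960312  45.90807414]]
```

```bash
python3 -m handwheel '[[0,0,0,0],[0,0,0,0]]'; python3 -c "
from cell import manip;print(manip.sign_off())"
```

```text
clock: 18.25
eef_pos: [347.9, -332.1, 231.1]
eef_rot: [-3.14, 0.018, 1.929]
wrist_force: [0.1, -0.0, 0.3]
finger_gap: 42.8
the job is handed in; nothing more can be done
None
```

I slid the fence 33.9 mm by its fin until the board came up against the anvil. I then let go, turned the knob clockwise to about 1.44–1.49 rad, moved the arm clear and handed the job in at 18.3 s. No verdict was reported.

- **Push force:** contact began at about 33.7 mm of travel. The wrist force peaked at 12.4 N against about 6.5 N of drag, so roughly 6 N was on the board.
- **Force drop:** the wrist reading fell to 8.4 N in the last hold with the fence not moving. During release the opening fingers crept 0.7 mm forward.
- **Position:** the last top picture shows the lip at the red mark, at 45.8 mm along the jig; the mark itself measured about 45 mm. The board lies flush on the anvil.
- **Squareness:** the board's two edges read +0.016 and -0.028 rad. They disagree because of pixel noise, and their mean is about zero. The second value is close to the 0.03 rad limit.
- **Knob:** the picture gives 1.44 rad and the wrist angle about 1.49 rad, both beyond the 1.25 rad needed.
- **Other objects:** the multimeter, jar and tester show no change in the picture comparison. The screwdriver was probably in the arm's shadow, so I could not check it that way, but the fingers never went near it.
- **Not checked:** I did not measure how firmly the fence bears on the board after clamping.

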